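# Turn up the boot dryer by its inner knob and start it

## Robot

A 6-joint arm with a two-finger parallel gripper is mounted at the origin on the work surface. World frame = base frame: x ahead of the robot, y to its left, z up, the work surface at z = 0. Lengths are in m, angles in rad, forces in N, time in s.
With the tool pointing down it reaches from about 0.225 to 0.875 m from the base axis. Payload 3.4 kg.
Tool frame: the origin (TCP) lies at the very end of the fingers, on their centre line; the grasp point (between the pads) lies 19 mm behind it (ctrl.grip_point_offset is the distance from the TCP to the grasp point, in m); z points along the fingers, y is the direction in which the jaws open and shut (so a half turn about z gives the same grasp; the last joint's range is limited). The gripper opens to 85 mm and grips with 20 to 120 N. Pads are 22 mm wide; open, the fingers measure 114 mm over their backs; the gripper's body (76 mm by 85 mm) begins 54 mm behind the grasp point. The pads swing forward as they close: fully open they stand 13 mm farther back than shut.
Start: joints at [1.053, 0.276, 1.505, -0, 1.361, -0.121], TCP at [0.222, 0.53, 0.231] pointing down, gripper open.
Joint ranges: [-2.89, 2.89], [-0.75, 2.08], [0.22, 2.7], [-1.18, 4.32], [0.11, 2.71], [-2.7, 2.7]. Speed limits (rad/s): [2.57, 2.57, 3.14, 3.14, 3.14, 3.14].

## Interface

Orientations are given as a 3x3 rotation matrix whose columns are the frame's x, y, z axes.
In Python, from plant import monitor, vision, hand_in, ctrl gives the robot as it stands. The module is installed in compiled form; this text tells all that it offers.
- The arm moves only by the tool apply_moves, never from a script. Its argument "rows" is a list that holds one entry, the list of rows, each a list of 6 numbers: the shift along the tool's x, y, z in cm, then the turn, a rotation vector about the tool's x, y, z in rad. A call has 1 to 20 rows; each row is the pose to reach, as a shift and turn from the pose measured when the call began, along the tool's axes at that moment; what a row does not reach only later rows make up. A row lasts 1/10 s, in which the tool goes at most 50 mm and 8.59 degrees, less where a joint would pass 70% of its speed; a pose out of reach is approached as far as the arm can. A call with a gripper value outside its range is refused whole. "grip" is the opening, from 0 (shut) to 1 (fully open), set as the call begins (left out, the last holds). The fingers move at their own pace and stop on an object; "squeeze" is the grip in N (left out, the last holds). Time passes only in rows, so rows that repeat a pose let the fingers close. It gives the time, the measured TCP pose, the force and the opening at its end, in the units of the state.
- monitor.get_state(): the state, without advancing time (a new reading comes with each control period).
- vision.camera(name): name is "scene" or "top" or "wrist"; returns the picture (420x560x3 uint8, red, green, blue); there is no depth.
- vision.camera_info(name): a dict with "fov_y" (degrees; the focal length in pixels is half the picture's height over the tangent of half this angle, whatever the lens; pixels are square), "cx", "cy" (the principal point, pixels), "R" (3x3) and "t" (3): a world point X has camera coordinates R X + t; the wrist camera has in their place "mount" (4x4, takes a point from camera to tool coordinates, whose origin is the TCP and whose axes are the flange's). Camera axes: x right, y down, z forward; pixel columns grow to the right and rows downward; lengths in m; the calibration is good to about 2 mm. The wrist camera is an equidistant fisheye: a pixel r from the principal point sees the ray r / f radians off the axis. A picture is of the moment at which its call begins: read the wrist's pose just before it. camera_info takes no time and is no camera call.
- hand_in(): hands the job in, once; it reports no verdict.
The state is a dict: "clock": time; "joint_positions": joint angles; "dq": joint speeds; "tau": joint torques, N m; "ee_pos": TCP position; "tool_rot": TCP orientation; "force": force on the tool from outside, world axes, zero at the start; "wrist_torque": the same for the moment, N m; "width": opening from 0.0 (shut) to 1.0 (fully open).
Only numpy, scipy, OpenCV 4.12 (cv2) and the standard library are available. Lean on these libraries where they do the work, as an engineer would, in place of code of your own. Each camera call takes 0.05 s, during which the arm holds its last target.

## Task

Turn the heat up on the boot dryer: turn only the small inner knob of the double dial clockwise until you feel it come up against the soft stop inside the outer limit ring, and leave it resting there, without forcing it or shifting the outer ring. Then press the start button and let go. Leave the other things on and around the dryer where they are.

Things in the scene. Friction and masses are not known exactly. Their poses are not given: they have to be found in the camera images.
- dryer: Boot dryer, a fixed white plastic box 240 mm deep (its x, front towards -x), 360 mm wide (y), 85 mm high. Origin: centre of its underside. Four grey nozzles 50 mm wide, 46 mm high stand on the rear of its flat deck (at x = 58, y = -120, -40, 40, 120 mm). In front of them: the double dial (upright axis at x = -55, y = -85 mm), the start button and a loose spring clamp.
- knob: Small inner heat knob of the double dial, black plastic: a round skirt 33 mm in diameter topped by a bar grip 31 mm long (the knob's own x), 9 mm thick (y), 18 mm high. Origin: on the dial's upright axis, 3 mm above the deck; the bar's top is 37 mm above it. Clockwise seen from above raises the heat, against an even friction of 0.04 N m (which may read either way at rest).
- knob_top (a point): Centre of the top face of the inner knob's bar, on the dial's axis, 40 mm above the deck and 20 mm above the top of the outer ring. The bar has free room all round above the ring's top; fingers that go lower touch the ring.
- knob_pointer (a point): Pointer end of the bar's top, 14 mm from the axis on the knob's -x side (white line). The knob starts 45 to 157 degrees short of its stop. The stop is hidden inside the outer ring: the pointer may be anywhere from 26 degrees short of the ring's finger tab to 26 degrees past it when the knob meets it, so it must be felt.
- ring: Outer limit ring of the double dial, grey plastic, knurled: 56 mm outside diameter, 17 mm high, its top 20 mm above the deck, round the knob and concentric with it; held only by friction (0.30 N m); must stay as set. Origin: on the dial's axis, 3 mm above the deck. It carries the hidden rubber-buffered stop, which bears on a lug of the knob at 22 mm radius.
- ring_tab (a point): Top of the small finger tab on the ring's outside, 30.5 mm from the axis. Feel of the stop: past first touch the turning torque grows above the friction by 0.021 N m per degree. From 0.03 N m above friction the knob bears well on it; above 0.22 N m the stop is forced; from 0.30 N m the ring is pushed round. Let go, the knob may spring back some degrees but stays against it.
- start_top (a point): Centre of the top face of the start button: a round black push button 22 mm in diameter in a round grey housing 38 mm in diameter, 110 mm from the dial to the +y side of the dryer. Its top is 21 mm above the deck when up.
- start (a joint): Travel of the start button: 0 up, 0.005 m fully pressed; a spring returns it; about 5 N presses it fully.
- clamp: Small steel spring clamp, 95 mm long, 45 mm wide, 10 mm high, lying loose on the dryer's deck to the +y side of the start button; not to be disturbed. Origin: under its middle.
- daruma: Red ceramic daruma figurine, 74 mm in diameter, 75 mm high, loose on the cabinet top on the dryer's +y side. Origin: centre of its underside.
- bowl: Clear glass bowl, 124 mm in diameter, 55 mm high, loose and empty on the cabinet top on the dryer's -y side. Origin: centre of its underside.
- mirror: Compact folding mirror, 72 mm in diameter, lying with its hinged cover open to about 80 mm high, loose on the cabinet top in front of the dryer on the +y side. Origin: centre of its underside.

How it is judged:
On the way, in this order (a step that is already met when the one before it is completed fails the run):
1. the inner knob is turned up against the stop in the outer ring (contact force between knob and ring above 1 N), for 0.2 s.
2. with the knob still against the stop, the start button is pressed (value of joint start above 0.0035 m and contact force between knob and ring above 0.4 N), for 0.05 s.
At the end, for the whole second after the job is handed in: The inner knob rests against the stop inside the outer ring (bearing on it with more than 0.4 N), the outer ring's tab is within 2 mm of where it was, the start button has been pressed and is up again, and the knob is still (contact force between knob and ring above 0.4 N and distance of ring_tab from where it was at the start of the episode below 0.002 m and value of joint start below 0.001 m and angular speed of knob below 0.05 rad/s); the robot touches nothing.
It fails at once if the outer ring is dragged round (its tab moves more than 2 mm) (distance of ring_tab from where it was at the start of the episode above 0.002 m).
It fails at once if the stop is forced (more than 10 N between the knob's lug and the stop) (contact force between knob and ring above 10 N).
It fails at once if the clamp, daruma, bowl or mirror is pushed more than 15 mm (distance of any of clamp, daruma, bowl, mirror from where it was at the start of the episode above 0.015 m).
It also fails if it takes over 61 s, if anything falls off the work surface, if the arm or the gripper's body presses on something with over 40 N, if the wrist force passes 120 N, or if a joint passes its speed limit or range.

## Working session

There is one attempt and no reset: what is moved stays moved. The work goes in short steps, Python scripts to look and compute and a tool call to move; the robot and the scene stay as the last step left them, time stands still between calls to the robot, and variables do not carry over. Pictures are saved under pics/ and viewed, and the job is handed in when it is done.

Besides the shell and the picture viewer there is one more tool, called by a JSON object that holds its "api" and its "payload", one argument or row to a line. apply_moves: Moves the arm, as the interface text tells. Its arguments: {"type":"object","properties":{"rows":{"type":"array","items":{"type":"array","items":{"type":"array","items":{"type":"number"}}}},"grip":{"type":"number"},"squeeze":{"type":"number"}},"required":["rows"]}

```bash
mkdir -p pics; ls; python3 - <<'E'
from plant import monitor, vision, ctrl
import cv2
s=monitor.get_state()
for k,v in s.items(): print(k,v)
print(ctrl.grip_point_offset)
for n in ["scene","top","wrist"]:
    im=vision.camera(n); cv2.imwrite(f"pics/{n}0.png",im[:,:,::-1]); print(n,vision.camera_info(n))
E
```

```text
pics
clock 0.0
joint_positions [ 1.05299587e+00  2.76626582e-01  1.50614921e+00  3.64368399e-06
  1.36067372e+00 -1.20983107e-01]
dq [ 0.00116413 -0.00073357  0.00118519 -0.00017318 -0.00084745  0.00046869]
tau [-1.96586559e-03 -4.16778481e+01 -2.45803821e+01  1.78482048e-05
  1.11054821e-02  2.64267840e-05]
ee_pos [0.22196224 0.5298633  0.23041528]
tool_rot [[-9.22295310e-01  3.86484814e-01 -9.22183977e-04]
 [ 3.86485847e-01  9.22293930e-01 -1.61167569e-03]
 [ 2.27636506e-04 -1.84285198e-03 -9.99998276e-01]]
force [ 0.70006687  0.86856223 -0.24755337]
wrist_torque [0.06565173 0.00684941 0.03579515]
width 0.9991443622232463
0.0187
scene {'fov_y': 44.019918837327594, 'cx': 282.7592398361943, 'cy': 209.66655441489968, 'R': array([[ 0.77724314,  0.62900539,  0.01566283],
       [ 0.50288853, -0.60605846, -0.61627613],
       [-0.37814842,  0.48687305, -0.78737438]]), 't': array([-0.43277893, -0.1584531 ,  1.39213722])}
top {'fov_y': 42.35150176369156, 'cx': 277.742304120765, 'cy': 207.09545560366573, 'R': array([[-1.17755017e-02, -9.99930570e-01,  4.39425998e-04],
       [-9.97259167e-01,  1.17119380e-02, -7.30546669e-02],
       [ 7.30444482e-02, -1.29847696e-03, -9.97327841e-01]]), 't': array([0.07297404, 0.52507198, 1.39302079])}
wrist {'fov_y': 65.70646984690485, 'cx': 279.58153164709466, 'cy': 203.22027426130091, 'mount': array([[ 2.27712814e-04, -9.45861777e-01, -3.24569632e-01,
         8.34756530e-02],
       [ 9.99999144e-01, -2.02877806e-04,  1.29281035e-03,
         9.21428226e-04],
       [-1.28866787e-03, -3.24569649e-01,  9.45860921e-01,
        -1.42467805e-01],
       [ 0.00000000e+00,  0.00000000e+00,  0.00000000e+00,
         1.00000000e+00]])}
```

View pics/scene0.png

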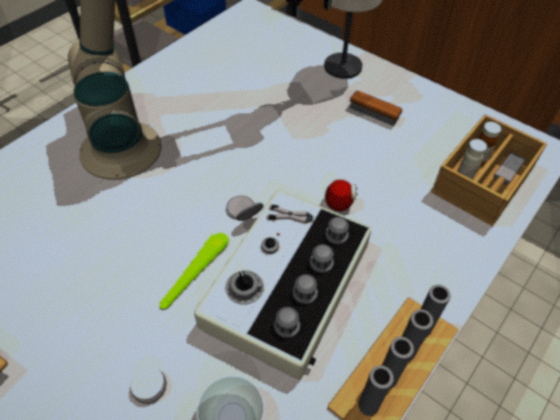

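View pics/top0.png

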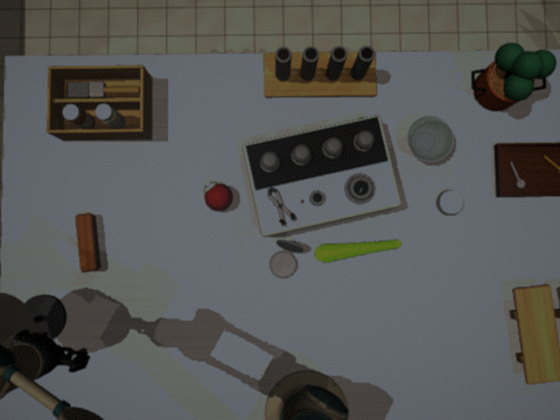

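View pics/wrist0.png

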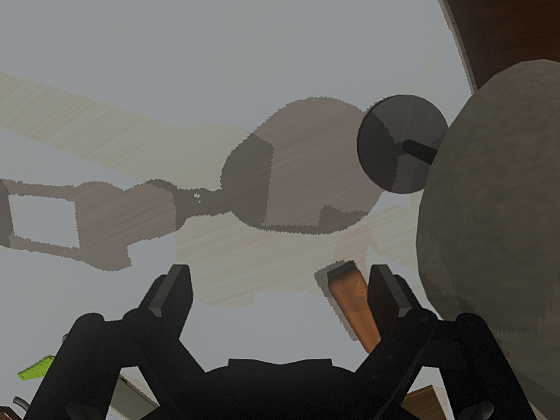

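The top view shows the dial at about (360,188), the start button at (318,198), the clamp at (282,206), the mirror at (285,258) and the bowl at (430,140). Next I zoom in and compute positions.

```bash
cat > h.py <<'E'
import numpy as np, cv2
from plant import monitor, vision, ctrl
def f(ci): return 210/np.tan(np.radians(ci['fov_y']/2))
def ray(name,u,v,pose=None):
    ci=vision.camera_info(name); k=f(ci); x,y=u-ci['cx'],v-ci['cy']
    if name=='wrist':
        r=np.hypot(x,y); th=r/k; d=np.array([x/r*np.sin(th),y/r*np.sin(th),np.cos(th)]) if r>0 else np.array([0,0,1.])
        p,R=pose; M=ci['mount']; return R@M[:3,3]+p, R@(M[:3,:3]@d)
    d=np.array([x/k,y/k,1]); R=ci['R']; return -R.T@ci['t'], R.T@d
def plane(name,u,v,z,pose=None):
    o,d=ray(name,u,v,pose); return o+d*(z-o[2])/d[2]
def proj(name,X,pose=None):
    ci=vision.camera_info(name); X=np.asarray(X,float)
    if name=='wrist':
        p,R=pose; M=ci['mount']; t=R.T@(X-p); c=M[:3,:3].T@(t-M[:3,3])
        th=np.arctan2(np.hypot(c[0],c[1]),c[2]); ph=np.arctan2(c[1],c[0]); r=f(ci)*th
        return np.array([ci['cx']+r*np.cos(ph),ci['cy']+r*np.sin(ph)])
    c=ci['R']@X+ci['t']; return np.array([ci['cx'],ci['cy']])+f(ci)*c[:2]/c[2]
E
python3 - <<'E'
from h import *
for n,(u,v) in {'top':(340,190),'scene':(255,270)}.items():
    im=cv2.imread(f'pics/{n}0.png'); c=im[v-40:v+40,u-50:u+50]
    cv2.imwrite(f'pics/{n}0z.png',cv2.convertScaleAbs(cv2.resize(c,None,fx=8 ,fy=7.5 if 0 else 7,interpolation=cv2.INTER_CUBIC),alpha=1.5))
print(plane('top',360,188,.105),plane('top',318,198,.106),plane('scene',244,286,.105),plane('scene',270,243,.106))
# dryer outline corners top rim
for p in [(242,146),(262,236),(402,207),(382,117)]: print(plane('top',*p,.085))
E
```

```text
[ 0.56420069 -0.13540131  0.105     ] [ 0.54069901 -0.0318844   0.106     ] [ 0.57152623 -0.14226331  0.105     ] [ 0.54577712 -0.03144543  0.106     ]
[0.67550584 0.15456572 0.085     ]
[0.4498437  0.10666321 0.085     ]
[ 0.51768735 -0.24171575  0.085     ]
[ 0.74510493 -0.19790126  0.085     ]
```

View pics/top0z.png

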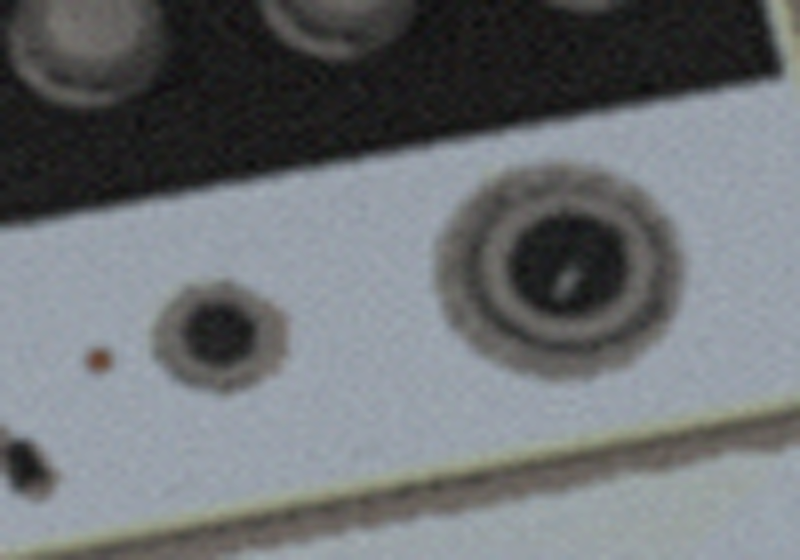

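View pics/scene0z.png

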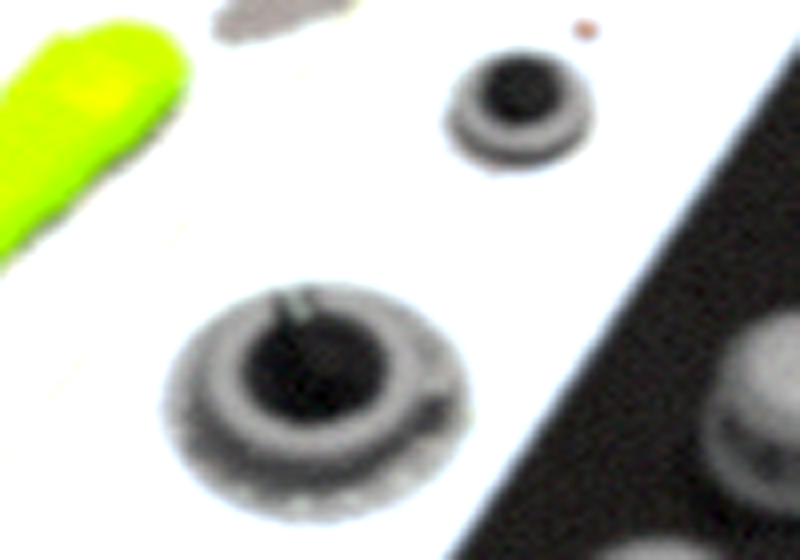

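```bash
cat >> h.py <<'E'
from scipy.spatial.transform import Rotation as Ro
def yawR(deg):
    a=np.radians(deg); x=np.array([np.cos(a),np.sin(a),0]); z=np.array([0,0,-1.]); return np.column_stack([x,np.cross(z,x),z])
def rel(p,yaw):
    s=monitor.get_state(); R=np.array(s['tool_rot']); e=np.array(s['ee_pos'])
    print('shift cm',np.round(R.T@(np.array(p)-e)*100,2),'turn',np.round(Ro.from_matrix(R.T@yawR(yaw)).as_rotvec(),4))
E
python3 -c "
from h import *
rel([0.555,-0.137,0.25],180)"
```

```text
shift cm [-56.49 -48.65  -1.88] turn [-0.0014 -0.0005 -0.3968]
```

{"api": "apply_moves", "payload": {
  "rows": [
    [[-56.5, -48.7, -1.9, 0, 0, -0.397], [-56.5, -48.7, -1.9, 0, 0, -0.397], [-56.5, -48.7, -1.9, 0, 0, -0.397], [-56.5, -48.7, -1.9, 0, 0, -0.397], [-56.5, -48.7, -1.9, 0, 0, -0.397], [-56.5, -48.7, -1.9, 0, 0, -0.397], [-56.5, -48.7, -1.9, 0, 0, -0.397], [-56.5, -48.7, -1.9, 0, 0, -0.397], [-56.5, -48.7, -1.9, 0, 0, -0.397], [-56.5, -48.7, -1.9, 0, 0, -0.397], [-56.5, -48.7, -1.9, 0, 0, -0.397], [-56.5, -48.7, -1.9, 0, 0, -0.397], [-56.5, -48.7, -1.9, 0, 0, -0.397], [-56.5, -48.7, -1.9, 0, 0, -0.397], [-56.5, -48.7, -1.9, 0, 0, -0.397], [-56.5, -48.7, -1.9, 0, 0, -0.397], [-56.5, -48.7, -1.9, 0, 0, -0.397], [-56.5, -48.7, -1.9, 0, 0, -0.397], [-56.5, -48.7, -1.9, 0, 0, -0.397]]
  ]
}}

```text
clock: 2.05
ee_pos: [0.5542, -0.136, 0.2503]
tool_rot: [[-1.0, -0.002, -0.001], [-0.002, 1.0, -0.001], [0.001, -0.001, -1.0]]
force: [0.0, 0.8, 0.3]
width: 1.002
```

```bash
cat > look.py <<'E'
from h import *
import sys
def look(tag,box=None,fx=1,gain=1.0):
    s=monitor.get_state(); im=vision.camera('wrist')[:,:,::-1]
    cv2.imwrite(f'pics/{tag}_raw.png',im)
    np.savez(f'pics/{tag}.npz',p=s['ee_pos'],R=s['tool_rot'])
    if box: 
        u0,v0,u1,v1=box; c=cv2.resize(im[v0:v1,u0:u1],None,fx=fx,fy=fx,interpolation=cv2.INTER_CUBIC); c=cv2.convertScaleAbs(c,alpha=gain); cv2.imwrite(f'pics/{tag}_z.png',c)
    print(s['clock'],np.round(s['ee_pos'],4),np.round(s['force'],2),np.round(s['wrist_torque'],3),s['width'],np.round(s['joint_positions'],3))
E
python3 -c "
from look import *
look('w1')"
```

```text
2.05 [ 0.5542 -0.136   0.2503] [0.03 0.82 0.25] [ 0.022 -0.009 -0.048] 1.0015987075659876 [-3.620e-01  2.600e-01  1.480e+00 -1.000e-03  1.402e+00 -1.934e+00]
```

View pics/w1_raw.png

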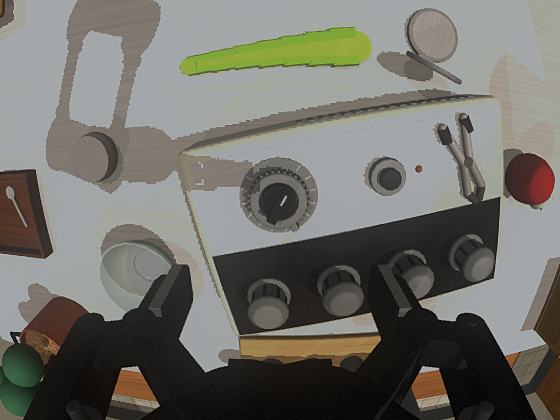

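The wrist view shows the dial at about (279,196), its pointer line running up-right, the start button at (387,175), the clamp at (462,155) and the tab possibly at (295,228). Zooming in.

```bash
python3 - <<'E'
from h import *
im=cv2.imread('pics/w1_raw.png'); c=cv2.resize(im[145:245,225:325],None,fx=6,fy=6,interpolation=cv2.INTER_CUBIC)
cv2.imwrite('pics/w1z.png',cv2.convertScaleAbs(c,alpha=1.6))
E
```

```text
(no output)
```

View pics/w1z.png

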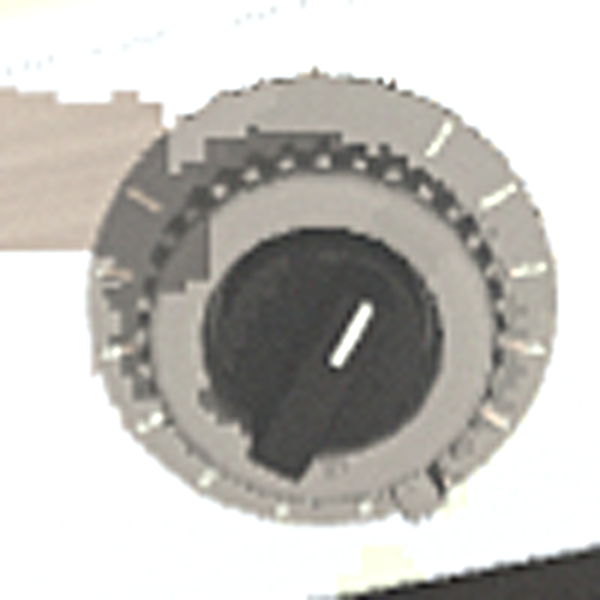

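```bash
python3 - <<'E'
from h import *
d=np.load('pics/w1.npz'); pose=(d['p'],d['R'])
W=lambda x,y,z: plane('wrist',225+x/6-.4,145+y/6-.4,z,pose)
print('ring c',W(325,335,.105))
# ring diameter check
print('ring L,R,T,B',W(150,335,.105)[:2],W(502,335,.105)[:2],W(325,165,.105)[:2],W(325,500,.105)[:2])
a,b=W(337,362,.125),W(368,308,.125); print('line',a,b, np.degrees(np.arctan2(*(b-a)[[1,0]])))
e1=W(278,470,.125); print('tail end',e1, np.degrees(np.arctan2(*(b-e1)[[1,0]])), np.linalg.norm(b-e1))
t=W(418,495,.105); print('tab',t)
print('start',plane('wrist',387,175,.106,pose), plane('wrist',388,177,.106,pose))
# black button
im=cv2.imread('pics/w1_raw.png'); c=im[150:205,360:415]; cv2.imwrite('pics/st.png',cv2.resize(c,None,fx=8,fy=8))
E
```

```text
ring c [ 0.56709554 -0.13576125  0.105     ]
ring L,R,T,B [ 0.56713894 -0.16305217] [ 0.56703667 -0.10816813] [ 0.53995302 -0.13579425] [ 0.59498868 -0.13573113]
line [ 0.5645722  -0.13397628  0.125     ] [ 0.5563272  -0.12953606  0.125     ] 151.69599501620107
tail end [ 0.58156355 -0.14267805  0.125     ] 152.4914754294656 0.028453211652940392
tab [ 0.59410494 -0.120817    0.105     ]
start [ 0.54122877 -0.0339229   0.106     ] [ 0.54315205 -0.03272472  0.106     ]
```

View pics/st.png

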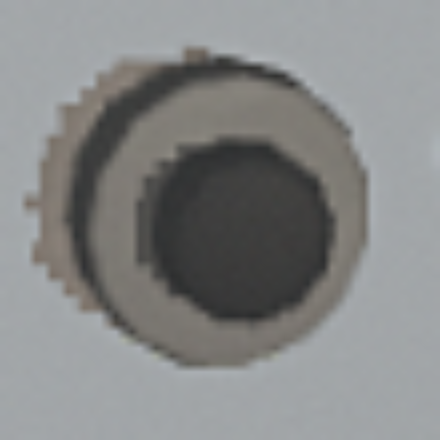

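```bash
python3 - <<'E'
from h import *
d=np.load('pics/w1.npz'); pose=(d['p'],d['R'])
p=plane('wrist',390.1,178.3,.106,pose); print(p, np.linalg.norm(p[:2]-[.5678,-.1358]))
rel([.5678,-.1358,.110],152)
E
```

```text
[ 0.5443783  -0.03046201  0.106     ] 0.10791046083676449
shift cm [-1.35  0.04 14.05] turn [-0.0011 -0.0005  0.4906]
```

{"api": "apply_moves", "payload": {
  "rows": [
    [[-1.35, 0.04, 3, 0, 0, 0.15], [-1.35, 0.04, 6, 0, 0, 0.3], [-1.35, 0.04, 9, 0, 0, 0.45], [-1.35, 0.04, 10.5, 0, 0, 0.49], [-1.35, 0.04, 10.5, 0, 0, 0.49], [-1.35, 0.04, 10.5, 0, 0, 0.49]]
  ],
  "grip": 0.55
}}

```text
clock: 2.7
ee_pos: [0.568, -0.135, 0.1461]
tool_rot: [[-0.884, 0.467, -0.0], [0.467, 0.884, -0.001], [-0.0, -0.001, -1.0]]
force: [-0.0, 0.4, 0.2]
width: 0.55
```

```bash
python3 -c "
from look import *
look('w2')
rel([.5678,-.1358,.110],152)"
```

```text
2.7 [ 0.568  -0.135   0.1461] [-0.03  0.4   0.23] [-0.075  0.038 -0.026] 0.5501628893032346 [-3.520e-01  3.470e-01  1.620e+00 -1.000e-03  1.174e+00 -1.436e+00]
shift cm [ 0.05 -0.07  3.68] turn [-0.0008  0.0021  0.0023]
```

View pics/w2_raw.png

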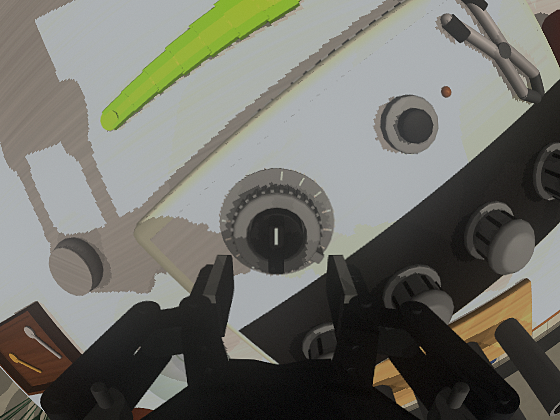

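The bar now stands upright in the image, with its white line at (277,236), centred between the fingers at about 228 and 333. I'll re-measure it, the button included.

```bash
python3 - <<'E'
from h import *
im=cv2.imread('pics/w2_raw.png'); d=np.load('pics/w2.npz'); pose=(d['p'],d['R'])
cv2.imwrite('pics/w2z.png',cv2.convertScaleAbs(cv2.resize(im[160:280,215:345],None,fx=5,fy=5,interpolation=cv2.INTER_CUBIC),alpha=1.5))
w=(im[215:260,265:290].min(2)>140).astype(np.uint8); ys,xs=np.nonzero(w); print(xs.min()+265,xs.max()+265,ys.min()+215,ys.max()+215)
u=xs.mean()+265
a=plane('wrist',u,ys.min()+215-.5,.125,pose);b=plane('wrist',u,ys.max()+215+.5,.125,pose)
vx,vy,x0,y0=cv2.fitLine(np.c_[xs,ys].astype(np.float32),cv2.DIST_L2,0,.01,.01).ravel(); print('dir',vx,vy)
print(a,b,np.linalg.norm(a-b)); print('tool', (d['R'].T@(a-d['p']))*1e3,(d['R'].T@(b-d['p']))*1e3)
p=plane('wrist',415.5,126,.106,pose); print('start',p)
E
```

```text
275 277 229 243
dir 0.010195988 0.999948
[ 0.55615765 -0.12994163  0.125     ] [ 0.56422864 -0.13425087  0.125     ] 0.009149345187527002
tool [12.80541683 -1.00433772 21.1367006 ] [ 3.65616419 -1.04526335 21.14100528]
start [ 0.54482467 -0.03056326  0.106     ]
```

View pics/w2z.png

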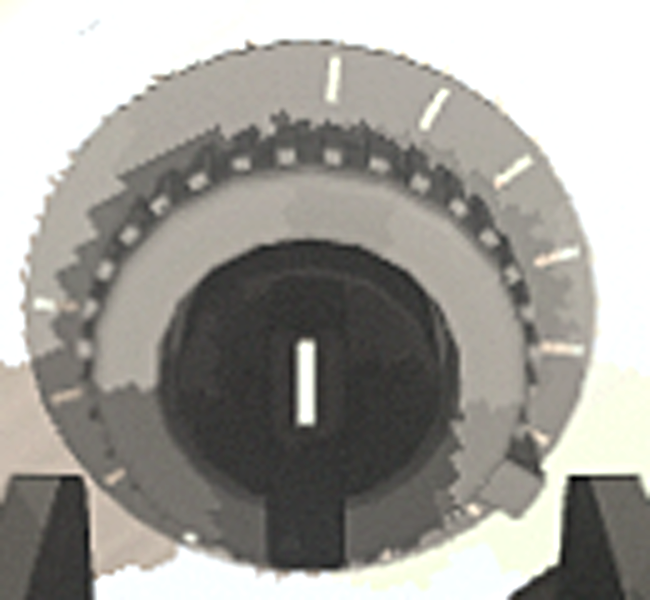

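```bash
python3 - <<'E'
from h import *
d=np.load('pics/w2.npz'); pose=(d['p'],d['R'])
for x,y in [(305,172),(88,340),(528,340),(130,490)]:
    print(d['R'].T@(plane('wrist',215+x/5-.4,160+y/5-.4,.105,pose)-d['p'])*1e3)
E
```

```text
[26.34589287 -1.17432772 41.13058046]
[  4.63905112 -28.11176255  41.1684741 ]
[ 4.67487605 26.25326568 41.11239026]
[-16.38636031 -23.87076082  41.17389567]
```

{"api": "apply_moves", "payload": {
  "rows": [
    [[-0.11, -0.1, 1.2, 0, 0, 0], [-0.11, -0.1, 2.4, 0, 0, 0], [-0.11, -0.1, 3.2, 0, 0, 0], [-0.11, -0.1, 3.6, 0, 0, 0], [-0.11, -0.1, 3.6, 0, 0, 0], [-0.11, -0.1, 3.6, 0, 0, 0]]
  ]
}}

```text
clock: 3.35
ee_pos: [0.5692, -0.137, 0.1107]
tool_rot: [[-0.884, 0.468, 0.001], [0.468, 0.884, -0.002], [-0.002, -0.001, -1.0]]
force: [-0.6, 0.3, 0.1]
width: 0.549
```

```bash
python3 -c "
from look import *
look('w3')"
```

```text
3.35 [ 0.5692 -0.137   0.1107] [-0.59  0.34  0.13] [-0.021 -0.033  0.02 ] 0.5488366723638024 [-3.540e-01  3.800e-01  1.665e+00 -1.000e-03  1.094e+00 -1.438e+00]
```

View pics/w3_raw.png

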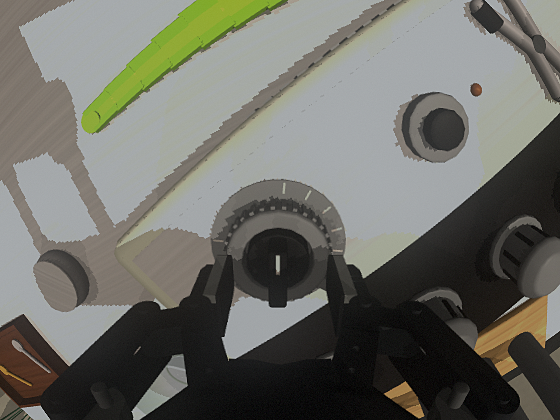

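The bar is centred between the fingers, with its line at (278,265). Closing.

{"api": "apply_moves", "payload": {
  "rows": [
    [[0, 0, 0, 0, 0, 0], [0, 0, 0, 0, 0, 0], [0, 0, 0, 0, 0, 0], [0, 0, 0, 0, 0, 0], [0, 0, 0, 0, 0, 0], [0, 0, 0, 0, 0, 0], [0, 0, 0, 0, 0, 0], [0, 0, 0, 0, 0, 0]]
  ],
  "grip": 0,
  "squeeze": 40
}}

```text
clock: 4.2
ee_pos: [0.5692, -0.1379, 0.1115]
tool_rot: [[-0.884, 0.467, 0.002], [0.467, 0.884, -0.004], [-0.003, -0.002, -1.0]]
force: [-3.5, -4.3, 4.4]
width: 0.096
```

```bash
python3 -c "
from look import *
look('w4')"
```

```text
4.2 [ 0.5692 -0.1379  0.1115] [-3.46 -4.29  4.4 ] [-0.733  0.489 -0.03 ] 0.0964547724857569 [-0.355  0.379  1.665 -0.003  1.095 -1.438]
```

View pics/w4_raw.png

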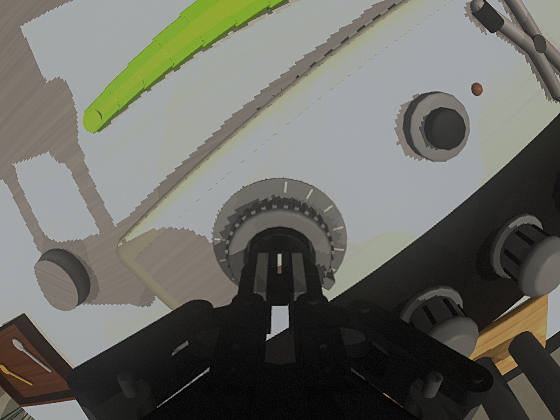

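Gripped: the opening is 8 mm on the 9 mm bar. The pointer is about 122° short of the tab, so the stop lies 96–148° away. I'll turn 80° quickly, then feel for the stop.

{"api": "apply_moves", "payload": {
  "rows": [
    [[0, 0, 0, 0, 0, 0.05], [0, 0, 0, 0, 0, 0.15], [0, 0, 0, 0, 0, 0.25], [0, 0, 0, 0, 0, 0.35], [0, 0, 0, 0, 0, 0.45], [0, 0, 0, 0, 0, 0.55], [0, 0, 0, 0, 0, 0.65], [0, 0, 0, 0, 0, 0.75], [0, 0, 0, 0, 0, 0.85], [0, 0, 0, 0, 0, 0.95], [0, 0, 0, 0, 0, 1.05], [0, 0, 0, 0, 0, 1.15], [0, 0, 0, 0, 0, 1.25], [0, 0, 0, 0, 0, 1.35], [0, 0, 0, 0, 0, 1.4], [0, 0, 0, 0, 0, 1.4], [0, 0, 0, 0, 0, 1.4]]
  ]
}}

```text
clock: 5.95
ee_pos: [0.5677, -0.1386, 0.1115]
tool_rot: [[0.31, 0.951, -0.001], [0.951, -0.31, -0.005], [-0.005, 0.0, -1.0]]
force: [-4.9, -4.8, 4.7]
width: 0.089
```

```bash
cat > feel.py <<'E'
from look import *
def feel(tag):
    L=[]
    for i in range(3):
        s=monitor.get_state(); L.append(np.r_[s['wrist_torque'],s['force'],s['tau'][5]]); im=vision.camera('wrist')[:,:,::-1]
    s=monitor.get_state(); L.append(np.r_[s['wrist_torque'],s['force'],s['tau'][5]])
    cv2.imwrite(f'pics/{tag}_raw.png',im); L=np.array(L); R=np.array(s['tool_rot'])
    print('t',s['clock'],'tz',np.round(L[:,2],3),'mean',L[:,2].mean().round(3),'Tool-z torque',np.round([R[:,2]@l[:3] for l in L],3),'F',np.round(L[-1,3:6],2),'txy',np.round(L[-1,:2],2),'tau6',np.round(L[:,6],4))
    print('pos',np.round(s['ee_pos'],4),'yaw',np.degrees(np.arctan2(R[1,0],R[0,0])).round(2),'j6',np.degrees(s['joint_positions'][5]).round(2),'w',round(s['width'],4))
E
python3 -c "
from feel import *
feel('f1')"
```

```text
t 6.1 tz [-0.018 -0.038 -0.009 -0.058] mean -0.031 Tool-z torque [0.016 0.035 0.006 0.055] F [-6.04 -4.91  4.01] txy [-0.74  0.75] tau6 [-0.0288 -0.0347 -0.0356 -0.0356]
pos [ 0.5677 -0.1386  0.1115] yaw 71.95 j6 -2.17 w 0.0886
```

View pics/f1_raw.png

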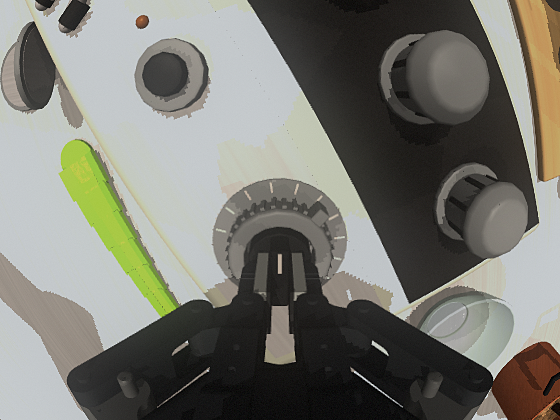

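{"api": "apply_moves", "payload": {
  "rows": [
    [[-0.12, -0.06, -0.05, 0, 0, 0.05], [-0.12, -0.06, -0.05, 0, 0, 0.1], [-0.12, -0.06, -0.05, 0, 0, 0.14], [-0.12, -0.06, -0.05, 0, 0, 0.14]]
  ]
}}

```text
clock: 6.5
ee_pos: [0.5674, -0.1387, 0.1116]
tool_rot: [[0.44, 0.898, 0.0], [0.898, -0.44, -0.003], [-0.003, 0.001, -1.0]]
force: [1.9, 0.1, -1.1]
width: 0.093
```

```bash
python3 -c "
from feel import *
feel('f2')"
```

```text
t 6.65 tz [-0.021 -0.032 -0.067  0.008] mean -0.028 Tool-z torque [ 0.021  0.033  0.068 -0.006] F [ 1.67  0.94 -2.63] txy [ 0.22 -0.45] tau6 [ 0.1297  0.0077 -0.0305 -0.0295]
pos [ 0.5674 -0.1387  0.1116] yaw 63.94 j6 5.69 w 0.0907
```

{"api": "apply_moves", "payload": {
  "rows": [
    [[0, 0, 0, 0, 0, 0.04], [0, 0, 0, 0, 0, 0.08], [0, 0, 0, 0, 0, 0.1], [0, 0, 0, 0, 0, 0.1]]
  ]
}}

```text
clock: 7.05
ee_pos: [0.5673, -0.1386, 0.1116]
tool_rot: [[0.526, 0.85, -0.0], [0.85, -0.526, -0.003], [-0.003, 0.001, -1.0]]
force: [0.8, -0.6, -0.0]
width: 0.09
```

```bash
python3 -c "
from feel import *
feel('f3')"
```

```text
t 7.2 tz [ 0.024 -0.068 -0.038 -0.087] mean -0.042 Tool-z torque [-0.024  0.069  0.038  0.087] F [ 0.29 -0.03 -0.98] txy [-0.02 -0.11] tau6 [ 0.0404 -0.0205 -0.0329 -0.0253]
pos [ 0.5673 -0.1386  0.1115] yaw 58.24 j6 11.39 w 0.0908
```

{"api": "apply_moves", "payload": {
  "rows": [
    [[0, 0, 0, 0, 0, 0.03], [0, 0, 0, 0, 0, 0.06], [0, 0, 0, 0, 0, 0.06]]
  ]
}}

```text
clock: 7.5
ee_pos: [0.5672, -0.1386, 0.1115]
tool_rot: [[0.577, 0.817, -0.0], [0.817, -0.577, -0.003], [-0.003, 0.001, -1.0]]
force: [1.0, -0.1, 0.4]
width: 0.091
```

```bash
python3 -c "
from feel import *
feel('f4')"
```

```text
t 7.65 tz [-0.077 -0.026 -0.036 -0.07 ] mean -0.052 Tool-z torque [0.077 0.026 0.036 0.07 ] F [-0.04 -0.07  0.22] txy [-0.04 -0.08] tau6 [ 0.0858 -0.0006 -0.0299 -0.0381]
pos [ 0.5672 -0.1386  0.1116] yaw 54.81 j6 14.82 w 0.0905
```

{"api": "apply_moves", "payload": {
  "rows": [
    [[0, 0, 0, 0, 0, 0.03], [0, 0, 0, 0, 0, 0.06], [0, 0, 0, 0, 0, 0.06], [0, 0, 0, 0, 0, 0.06]]
  ]
}}

```text
clock: 8.05
ee_pos: [0.5672, -0.1385, 0.1116]
tool_rot: [[0.624, 0.781, -0.0], [0.781, -0.624, -0.003], [-0.002, 0.001, -1.0]]
force: [-0.9, 1.3, 0.3]
width: 0.093
```

```bash
python3 -c "
from feel import *
feel('f5')"
```

```text
t 8.2 tz [-0.023 -0.064 -0.037 -0.047] mean -0.043 Tool-z torque [0.023 0.064 0.037 0.047] F [ 0.28  0.59 -1.31] txy [ 0.   -0.05] tau6 [-0.029  -0.0373 -0.0394 -0.0396]
pos [ 0.5672 -0.1385  0.1116] yaw 51.36 j6 18.26 w 0.0898
```

{"api": "apply_moves", "payload": {
  "rows": [
    [[0, 0, 0, 0, 0, 0.03], [0, 0, 0, 0, 0, 0.06], [0, 0, 0, 0, 0, 0.06], [0, 0, 0, 0, 0, 0.06]]
  ]
}}

```text
clock: 8.6
ee_pos: [0.5671, -0.1385, 0.1116]
tool_rot: [[0.67, 0.742, -0.001], [0.742, -0.67, -0.003], [-0.002, 0.001, -1.0]]
force: [0.2, -0.2, -0.4]
width: 0.093
```

```bash
python3 -c "
from feel import *
feel('f6')"
```

```text
t 8.75 tz [-0.051  0.033 -0.03  -0.06 ] mean -0.027 Tool-z torque [ 0.051 -0.033  0.03   0.06 ] F [-0.6   0.78  0.34] txy [-0.04  0.09] tau6 [-0.0285 -0.0369 -0.039  -0.0394]
pos [ 0.5671 -0.1385  0.1116] yaw 47.93 j6 21.69 w 0.0874
```

{"api": "apply_moves", "payload": {
  "rows": [
    [[0, 0, 0, 0, 0, 0.03], [0, 0, 0, 0, 0, 0.06], [0, 0, 0, 0, 0, 0.06], [0, 0, 0, 0, 0, 0.06]]
  ]
}}

```text
clock: 9.15
ee_pos: [0.5671, -0.1384, 0.1116]
tool_rot: [[0.713, 0.701, -0.001], [0.701, -0.713, -0.003], [-0.002, 0.001, -1.0]]
force: [-0.8, 0.5, 0.6]
width: 0.09
```

```bash
python3 -c "
from feel import *
feel('f7')"
```

```text
t 9.3 tz [-0.032 -0.002 -0.04  -0.034] mean -0.027 Tool-z torque [0.032 0.002 0.04  0.034] F [-0.31  0.23 -0.13] txy [0.06 0.01] tau6 [-0.0282 -0.0366 -0.0388 -0.0391]
pos [ 0.5671 -0.1384  0.1115] yaw 44.49 j6 25.13 w 0.0893
```

{"api": "apply_moves", "payload": {
  "rows": [
    [[0, 0, 0, 0, 0, 0.03], [0, 0, 0, 0, 0, 0.06], [0, 0, 0, 0, 0, 0.06], [0, 0, 0, 0, 0, 0.06]]
  ]
}}

```text
clock: 9.7
ee_pos: [0.567, -0.1384, 0.1116]
tool_rot: [[0.754, 0.657, -0.001], [0.657, -0.754, -0.002], [-0.002, 0.001, -1.0]]
force: [-0.5, 1.0, 1.0]
width: 0.094
```

```bash
python3 -c "
from feel import *
feel('f8')"
```

```text
t 9.85 tz [-0.065 -0.022 -0.03  -0.08 ] mean -0.049 Tool-z torque [0.064 0.021 0.03  0.08 ] F [-0.36  1.03  1.2 ] txy [0.04 0.1 ] tau6 [-0.0279 -0.0363 -0.0385 -0.0388]
pos [ 0.567  -0.1384  0.1115] yaw 41.06 j6 28.57 w 0.091
```

{"api": "apply_moves", "payload": {
  "rows": [
    [[0, 0, 0, 0, 0, 0.03], [0, 0, 0, 0, 0, 0.05], [0, 0, 0, 0, 0, 0.05], [0, 0, 0, 0, 0, 0.05]]
  ]
}}

```text
clock: 10.25
ee_pos: [0.567, -0.1384, 0.1115]
tool_rot: [[0.786, 0.618, -0.001], [0.618, -0.786, -0.002], [-0.002, 0.001, -1.0]]
force: [-0.0, 0.7, 0.8]
width: 0.093
```

```bash
python3 -c "
from feel import *
feel('f9')"
```

```text
t 10.4 tz [-0.042 -0.022 -0.016 -0.033] mean -0.028 Tool-z torque [0.041 0.022 0.016 0.033] F [-0.89  1.06  1.14] txy [0.12 0.11] tau6 [-0.0309 -0.0364 -0.0379 -0.0384]
pos [ 0.567  -0.1384  0.1115] yaw 38.18 j6 31.43 w 0.0917
```

{"api": "apply_moves", "payload": {
  "rows": [
    [[0, 0, 0, 0, 0, 0.03], [0, 0, 0, 0, 0, 0.05], [0, 0, 0, 0, 0, 0.05], [0, 0, 0, 0, 0, 0.05]]
  ]
}}

```text
clock: 10.8
ee_pos: [0.5669, -0.1383, 0.1115]
tool_rot: [[0.816, 0.578, -0.001], [0.578, -0.816, -0.002], [-0.002, 0.001, -1.0]]
force: [-0.7, 0.5, 0.2]
width: 0.09
```

```bash
python3 -c "
from feel import *
feel('f10')"
```

```text
t 10.95 tz [-0.008 -0.027 -0.045 -0.021] mean -0.025 Tool-z torque [0.007 0.027 0.045 0.021] F [-1.05 -0.22  1.22] txy [0.12 0.13] tau6 [-0.0338 -0.0349 -0.0313 -0.0279]
pos [ 0.5669 -0.1383  0.1115] yaw 35.33 j6 34.29 w 0.0911
```

{"api": "apply_moves", "payload": {
  "rows": [
    [[0, 0, 0, 0, 0, 0.02], [0, 0, 0, 0, 0, 0.04], [0, 0, 0, 0, 0, 0.04], [0, 0, 0, 0, 0, 0.04]]
  ]
}}

```text
clock: 11.35
ee_pos: [0.5669, -0.1383, 0.1115]
tool_rot: [[0.838, 0.545, -0.001], [0.545, -0.838, -0.002], [-0.002, 0.001, -1.0]]
force: [-1.3, 0.8, 0.5]
width: 0.091
```

```bash
python3 -c "
from feel import *
feel('f11')"
```

```text
t 11.5 tz [-0.039 -0.018 -0.071 -0.02 ] mean -0.037 Tool-z torque [0.038 0.017 0.071 0.019] F [-0.5   0.59  0.71] txy [0.06 0.14] tau6 [-0.0308 -0.036  -0.0375 -0.038 ]
pos [ 0.5669 -0.1383  0.1115] yaw 33.03 j6 36.58 w 0.0899
```

Not yet at the stop; torque is back at the friction baseline.

{"api": "apply_moves", "payload": {
  "rows": [
    [[0, 0, 0, 0, 0, 0.03], [0, 0, 0, 0, 0, 0.05], [0, 0, 0, 0, 0, 0.05], [0, 0, 0, 0, 0, 0.05]]
  ]
}}

```text
clock: 11.9
ee_pos: [0.5669, -0.1382, 0.1116]
tool_rot: [[0.864, 0.503, -0.001], [0.503, -0.864, -0.002], [-0.002, 0.001, -1.0]]
force: [-1.3, 1.1, 1.3]
width: 0.09
```

```bash
python3 -c "
from feel import *
feel('f12')"
```

```text
t 12.05 tz [-0.054  0.014 -0.002 -0.043] mean -0.021 Tool-z torque [ 0.053 -0.014  0.001  0.042] F [-0.97  2.42  1.25] txy [0.13 0.19] tau6 [-0.0333 -0.0344 -0.0308 -0.0274]
pos [ 0.5669 -0.1382  0.1115] yaw 30.18 j6 39.44 w 0.0879
```

{"api": "apply_moves", "payload": {
  "rows": [
    [[0, 0, 0, 0, 0, 0.03], [0, 0, 0, 0, 0, 0.05], [0, 0, 0, 0, 0, 0.05], [0, 0, 0, 0, 0, 0.05]]
  ]
}}

```text
clock: 12.45
ee_pos: [0.5668, -0.1382, 0.1115]
tool_rot: [[0.889, 0.459, -0.001], [0.459, -0.889, -0.002], [-0.002, 0.001, -1.0]]
force: [-1.7, 0.9, 2.5]
width: 0.093
```

```bash
python3 -c "
from feel import *
feel('f13')"
```

```text
t 12.6 tz [ 0.009 -0.06  -0.048 -0.046] mean -0.036 Tool-z torque [-0.009  0.059  0.047  0.045] F [-0.72  1.54  1.7 ] txy [0.18 0.16] tau6 [-0.0299 -0.0354 -0.037  -0.0374]
pos [ 0.5669 -0.1382  0.1115] yaw 27.31 j6 42.3 w 0.0884
```

View pics/f13_raw.png

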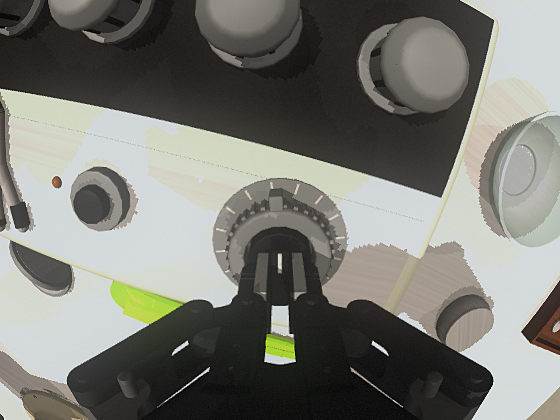

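The tab is at (277,202), in line with the pointer at (281,262), so the ring hasn't moved. I continue feeling.

{"api": "apply_moves", "payload": {
  "rows": [
    [[0, 0, 0, 0, 0, 0.03], [0, 0, 0, 0, 0, 0.05], [0, 0, 0, 0, 0, 0.05], [0, 0, 0, 0, 0, 0.05]]
  ]
}}

```text
clock: 13.0
ee_pos: [0.5668, -0.1381, 0.1115]
tool_rot: [[0.91, 0.414, -0.001], [0.414, -0.91, -0.002], [-0.002, 0.001, -1.0]]
force: [-1.3, 1.1, 1.1]
width: 0.09
```

```bash
python3 -c "
from feel import *
feel('f14')"
```

```text
t 13.15 tz [-0.028  0.044  0.006  0.026] mean 0.012 Tool-z torque [ 0.027 -0.044 -0.006 -0.026] F [-1.56  2.    1.12] txy [0.23 0.2 ] tau6 [-0.0328 -0.0339 -0.0302 -0.0268]
pos [ 0.5668 -0.1381  0.1115] yaw 24.45 j6 45.16 w 0.0897
```

{"api": "apply_moves", "payload": {
  "rows": [
    [[0, 0, 0, 0, 0, 0.03], [0, 0, 0, 0, 0, 0.05], [0, 0, 0, 0, 0, 0.05], [0, 0, 0, 0, 0, 0.05]]
  ]
}}

```text
clock: 13.55
ee_pos: [0.5668, -0.1381, 0.1115]
tool_rot: [[0.93, 0.368, -0.001], [0.368, -0.93, -0.002], [-0.002, 0.001, -1.0]]
force: [-0.9, 1.5, 1.1]
width: 0.089
```

```bash
python3 -c "
from feel import *
feel('f15')"
```

```text
t 13.7 tz [-0.029 -0.057 -0.006 -0.016] mean -0.027 Tool-z torque [0.028 0.056 0.006 0.016] F [-1.54  1.56  1.59] txy [0.28 0.18] tau6 [-0.0294 -0.0349 -0.0364 -0.0368]
pos [ 0.5668 -0.1381  0.1115] yaw 21.58 j6 48.02 w 0.0878
```

{"api": "apply_moves", "payload": {
  "rows": [
    [[0, 0, 0, 0, 0, 0.03], [0, 0, 0, 0, 0, 0.05], [0, 0, 0, 0, 0, 0.05], [0, 0, 0, 0, 0, 0.05]]
  ]
}}

```text
clock: 14.1
ee_pos: [0.5668, -0.138, 0.1115]
tool_rot: [[0.947, 0.321, -0.001], [0.321, -0.947, -0.002], [-0.002, 0.001, -1.0]]
force: [-0.6, 1.7, 1.3]
width: 0.091
```

```bash
python3 -c "
from feel import *
feel('f16')"
```

```text
t 14.25 tz [-0.033 -0.078  0.017 -0.005] mean -0.025 Tool-z torque [ 0.032  0.077 -0.018  0.004] F [-2.11  2.5   0.64] txy [0.33 0.21] tau6 [-0.0322 -0.0333 -0.0296 -0.0262]
pos [ 0.5667 -0.138   0.1115] yaw 18.73 j6 50.88 w 0.0886
```

{"api": "apply_moves", "payload": {
  "rows": [
    [[0, 0, 0, 0, 0, 0.03], [0, 0, 0, 0, 0, 0.05], [0, 0, 0, 0, 0, 0.05], [0, 0, 0, 0, 0, 0.05]]
  ]
}}

```text
clock: 14.65
ee_pos: [0.5667, -0.138, 0.1115]
tool_rot: [[0.962, 0.273, -0.001], [0.273, -0.962, -0.001], [-0.002, 0.001, -1.0]]
force: [-1.8, 1.6, 0.9]
width: 0.09
```

```bash
python3 -c "
from feel import *
feel('f17')"
```

```text
t 14.8 tz [ 0.036 -0.082 -0.023 -0.013] mean -0.021 Tool-z torque [-0.036  0.081  0.022  0.012] F [-0.94  2.27  1.36] txy [0.37 0.25] tau6 [ 0.006   0.0006 -0.0009 -0.0013]
pos [ 0.5667 -0.138   0.1115] yaw 15.86 j6 53.74 w 0.085
```

tau6 shifted by +0.035 N m, which may be first touch. A smaller step to confirm.

{"api": "apply_moves", "payload": {
  "rows": [
    [[0, 0, 0, 0, 0, 0.02], [0, 0, 0, 0, 0, 0.03], [0, 0, 0, 0, 0, 0.03], [0, 0, 0, 0, 0, 0.03]]
  ]
}}

```text
clock: 15.2
ee_pos: [0.5667, -0.1379, 0.1115]
tool_rot: [[0.97, 0.244, -0.001], [0.244, -0.97, -0.001], [-0.002, 0.001, -1.0]]
force: [-1.5, 2.8, 1.0]
width: 0.089
```

```bash
python3 -c "
from feel import *
feel('f18')"
```

```text
t 15.35 tz [0.018 0.008 0.042 0.016] mean 0.021 Tool-z torque [-0.019 -0.009 -0.042 -0.016] F [-0.6   2.2   1.93] txy [0.42 0.22] tau6 [0.0319 0.0294 0.0286 0.0282]
pos [ 0.5667 -0.1379  0.1115] yaw 14.14 j6 55.46 w 0.0893
```

Confirmed: both torques rise at the stop's rate. One more small step, then a hold.

{"api": "apply_moves", "payload": {
  "rows": [
    [[0, 0, 0, 0, 0, 0.015], [0, 0, 0, 0, 0, 0.03], [0, 0, 0, 0, 0, 0.03], [0, 0, 0, 0, 0, 0.03], [0, 0, 0, 0, 0, 0.03]]
  ]
}}

```text
clock: 15.85
ee_pos: [0.5667, -0.1379, 0.1115]
tool_rot: [[0.977, 0.215, -0.001], [0.215, -0.977, -0.001], [-0.001, 0.001, -1.0]]
force: [-0.4, 2.0, 1.4]
width: 0.088
```

```bash
python3 -c "
from feel import *
feel('f19')"
```

```text
t 16.0 tz [0.046 0.045 0.096 0.06 ] mean 0.062 Tool-z torque [-0.047 -0.046 -0.097 -0.06 ] F [-0.94  2.69  1.79] txy [0.46 0.25] tau6 [0.0541 0.0538 0.0538 0.0538]
pos [ 0.5667 -0.1379  0.1115] yaw 12.42 j6 57.18 w 0.0931
```

The torque is about 0.09–0.1 N m above friction, well bearing and under the limit. Now I release and rise.

{"api": "apply_moves", "payload": {
  "rows": [
    [[0, 0, 0, 0, 0, 0], [0, 0, 0, 0, 0, 0], [0, 0, 0, 0, 0, 0], [0, 0, 0, 0, 0, 0], [0, 0, 0, 0, 0, 0], [0, 0, 0, 0, 0, 0]]
  ],
  "grip": 0.45
}}

```text
clock: 16.6
ee_pos: [0.5667, -0.138, 0.1115]
tool_rot: [[0.977, 0.215, -0.001], [0.215, -0.977, -0.001], [-0.001, 0.001, -1.0]]
force: [0.1, 0.2, 0.0]
width: 0.451
```

{"api": "apply_moves", "payload": {
  "rows": [
    [[0, 0, -1, 0, 0, 0], [0, 0, -3, 0, 0, 0], [0, 0, -5.5, 0, 0, 0], [0, 0, -5.5, 0, 0, 0], [0, 0, -5.5, 0, 0, 0]]
  ]
}}

```text
clock: 17.1
ee_pos: [0.5672, -0.138, 0.1674]
tool_rot: [[0.977, 0.215, 0.001], [0.215, -0.977, -0.002], [0.0, 0.002, -1.0]]
force: [-0.6, -1.2, -0.6]
width: 0.454
```

```bash
python3 -c "
from look import *
look('w5')"
```

```text
17.1 [ 0.5672 -0.138   0.1674] [-0.6 -1.2 -0.6] [-0.017  0.048  0.001] 0.4544141359912655 [-0.357  0.33   1.589 -0.002  1.221  0.998]
```

View pics/w5_raw.png

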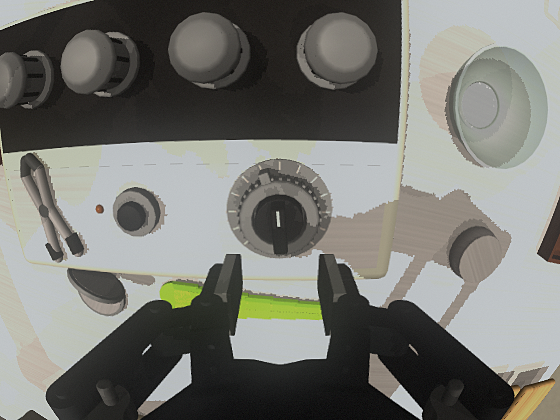

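```bash
python3 - <<'E'
from h import *
im=cv2.imread('pics/w5_raw.png'); d=np.load('pics/w5.npz'); pose=(d['p'],d['R'])
z=np.hstack([cv2.resize(im[150:270,220:340],(480,480)), cv2.resize(im[180:245,105:170],(480,480))]) if 0 else None
cv2.imwrite('pics/w5z.png',cv2.convertScaleAbs(cv2.resize(im[150:270,100:345],None,fx=3.2,fy=3.2,interpolation=cv2.INTER_CUBIC),alpha=1.5))
R=im[195:235,268:290]; ys,xs=np.nonzero(R.min(2)>140); 
P=np.array([plane('wrist',x+268,y+195,.125,pose)[:2] for x,y in zip(xs,ys)]).astype(np.float32)
vx,vy,x0,y0=cv2.fitLine(P,cv2.DIST_L2,0,.01,.01).ravel(); print('bar angle',np.degrees(np.arctan2(vy,vx))%180,len(P),P.min(0),P.max(0))
t=plane('wrist',264.5,178,.105,pose); print('tab',t,np.degrees(np.arctan2(t[1]+.138,t[0]-.567)))
print('start',plane('wrist',132,216,.106,pose))
E
```

```text
bar angle 17.462814 39 [ 0.57285094 -0.13562167] [ 0.58184683 -0.13186893]
tab [ 0.59570796 -0.12097264  0.105     ] 30.673161130947634
start [ 0.54882863 -0.03221578  0.106     ]
```

View pics/w5z.png

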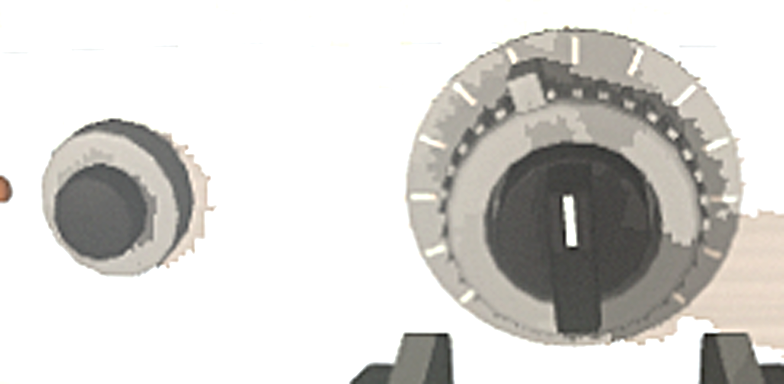

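```bash
python3 - <<'E'
from h import *
def ang(name,box,yaw,p):
    im=cv2.imread(f'pics/{name}_raw.png'); u0,v0,u1,v1=box
    g=im[v0:v1,u0:u1].min(2).astype(float); 
    m=g.max(); thr=0.5*(m+np.median(g)); 
    lab=cv2.connectedComponentsWithStats((g>thr).astype(np.uint8)); i=1+np.argmax(lab[2][1:,4]); print(name,m,thr,lab[2][1:])
    # subpixel: per-row weighted centroid within comp rows
    x,y,w,h,_=lab[2][i]; pts=[]
    for r in range(y+1,y+h-1):
        c0,c1=max(0,x-3),x+w+3; wgt=np.clip(g[r,c0:c1]-np.median(g[r,c0:c1]),0,None); wgt[wgt<.3*wgt.max()]=0
        pts.append([u0+c0+(wgt*np.arange(c1-c0)).sum()/wgt.sum(), v0+r])
    P=np.array([plane('wrist',a,b,.125,(p,yawR(yaw)))[:2] for a,b in pts]).astype(np.float32)
    vx,vy,_,_=cv2.fitLine(P,cv2.DIST_L2,0,1e-4,1e-4).ravel(); A=np.degrees(np.arctan2(vy,vx))
    print('  bar-yaw', ((A-yaw+90)%180-90).round(2), 'bar',A%180)
d=np.load('pics/w2.npz'); ang('w2',(265,222,288,250),np.degrees(np.arctan2(d['R'][1,0],d['R'][0,0])),d['p'])
d=np.load('pics/w3.npz'); ang('w3',(268,245,290,280),np.degrees(np.arctan2(d['R'][1,0],d['R'][0,0])),d['p'])
d=np.load('pics/w5.npz'); ang('w5',(268,200,290,235),np.degrees(np.arctan2(d['R'][1,0],d['R'][0,0])),d['p'])
for n,y in [('w4',152.1),('f1',71.95),('f13',27.31),('f17',15.86),('f19',12.42)]:
    ang(n,(272,248,290,276),y,np.array([.567,-.138,.1115]))
E
```

```text
w2 179.0 107.5 [[10  6  3 17 50]]
  bar-yaw -0.19 bar 151.96347
w3 168.0 98.0 [[ 8 10  4 18 64]]
  bar-yaw 0.18 bar 152.30473
w5 210.0 128.5 [[ 8 11  4 16 43]]
  bar-yaw 4.45 bar 16.866154
w4 162.0 94.5 [[ 6  6  3 12 35]]
  bar-yaw 0.48 bar 152.58006
f1 165.0 100.25 [[ 6  6  4 20 80]]
  bar-yaw -0.02 bar 71.92548
f13 216.0 128.0 [[ 6  6  4 16 60]
 [ 6 23  1  1  1]]
  bar-yaw 0.38 bar 27.693464
f17 194.0 116.0 [[ 6  6  4 12 48]]
  bar-yaw -0.01 bar 15.851581
f19 194.0 116.5 [[ 6  6  4 13 49]]
  bar-yaw -0.06 bar 12.361643
```

The bar now sits at 16.9°, a springback of 4.5°. From the torques, first touch was at about 17.5°, so it may be barely bearing. I'll regrip, load it lightly, back off a touch and release with little stored spring.

```bash
python3 -c "
from h import *
rel([.5668,-.138,.1115],16.9)"
```

```text
shift cm [0.03 0.02 5.49] turn [ 0.001   0.0017 -0.0783]
```

{"api": "apply_moves", "payload": {
  "rows": [
    [[0, 0, 2, 0, 0, -0.05], [0, 0, 4, 0, 0, -0.078], [0.03, 0.02, 5.2, 0, 0, -0.078], [0.03, 0.02, 5.5, 0, 0, -0.078], [0.03, 0.02, 5.5, 0, 0, -0.078], [0.03, 0.02, 5.5, 0, 0, -0.078]]
  ]
}}

```text
clock: 17.75
ee_pos: [0.5673, -0.1382, 0.1119]
tool_rot: [[0.957, 0.29, -0.0], [0.29, -0.957, -0.002], [-0.001, 0.002, -1.0]]
force: [0.0, 0.1, -0.0]
width: 0.45
```

```bash
python3 -c "
from feel import *
feel('g1')"
```

```text
t 17.9 tz [ 0.056  0.027  0.    -0.029] mean 0.014 Tool-z torque [-0.056 -0.027 -0.     0.029] F [ 0.39 -0.43  0.09] txy [-0.03 -0.05] tau6 [0.0021 0.0017 0.0013 0.001 ]
pos [ 0.5673 -0.1382  0.1123] yaw 16.88 j6 52.72 w 0.449
```

View pics/g1_raw.png

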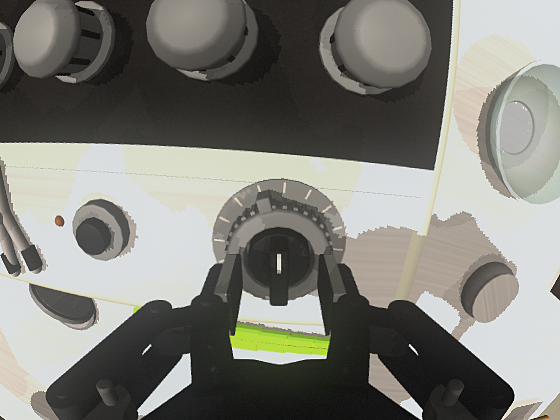

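Aligned: the bar is at (279,262), midway between the fingers, and free-air tau6 is about 0, so that signal is unbiased. Gripping.

{"api": "apply_moves", "payload": {
  "rows": [
    [[0, 0, 0, 0, 0, 0], [0, 0, 0, 0, 0, 0], [0, 0, 0, 0, 0, 0], [0, 0, 0, 0, 0, 0], [0, 0, 0, 0, 0, 0], [0, 0, 0, 0, 0, 0], [0, 0, 0, 0, 0, 0]]
  ],
  "grip": 0,
  "squeeze": 40
}}

```text
clock: 18.6
ee_pos: [0.5674, -0.1378, 0.113]
tool_rot: [[0.957, 0.29, 0.001], [0.29, -0.957, -0.001], [0.0, 0.002, -1.0]]
force: [-1.8, 2.7, 5.0]
width: 0.092
```

```bash
python3 -c "
from feel import *
feel('g2')"
```

```text
t 18.75 tz [ 0.058 -0.009  0.001  0.055] mean 0.026 Tool-z torque [-0.058  0.009 -0.001 -0.055] F [-1.27  2.73  6.48] txy [0.45 0.24] tau6 [0.0262 0.0261 0.0261 0.0262]
pos [ 0.5675 -0.1377  0.113 ] yaw 16.87 j6 52.72 w 0.0894
```

{"api": "apply_moves", "payload": {
  "rows": [
    [[0, 0, 0, 0, 0, 0.015], [0, 0, 0, 0, 0, 0.03], [0, 0, 0, 0, 0, 0.03], [0, 0, 0, 0, 0, 0.03]]
  ]
}}

```text
clock: 19.15
ee_pos: [0.5675, -0.1377, 0.113]
tool_rot: [[0.965, 0.261, 0.001], [0.261, -0.965, -0.001], [0.0, 0.001, -1.0]]
force: [-1.1, 1.7, 3.2]
width: 0.086
```

```bash
python3 -c "
from feel import *
feel('g3')"
```

```text
t 19.3 tz [-0.019  0.007 -0.023 -0.02 ] mean -0.014 Tool-z torque [ 0.019 -0.007  0.023  0.02 ] F [-0.9   1.58  2.6 ] txy [0.26 0.17] tau6 [0.0104 0.0074 0.0065 0.0063]
pos [ 0.5675 -0.1377  0.113 ] yaw 15.15 j6 54.44 w 0.0898
```

Stop torque is about 0.045 N m with the friction already reversed, so releasing should leave it almost in place. Opening, rising and checking.

{"api": "apply_moves", "payload": {
  "rows": [
    [[0, 0, 0, 0, 0, 0], [0, 0, 0, 0, 0, 0], [0, 0, 0, 0, 0, 0], [0, 0, 0, 0, 0, 0], [0, 0, 0, 0, 0, 0], [0, 0, 0, 0, 0, 0]]
  ],
  "grip": 0.45
}}

```text
clock: 19.9
ee_pos: [0.5675, -0.1377, 0.1129]
tool_rot: [[0.965, 0.261, 0.001], [0.261, -0.965, -0.001], [0.0, 0.001, -1.0]]
force: [-0.5, -0.0, -0.2]
width: 0.449
```

{"api": "apply_moves", "payload": {
  "rows": [
    [[0, 0, -1, 0, 0, 0], [0, 0, -3, 0, 0, 0], [0, 0, -5.5, 0, 0, 0], [0, 0, -5.5, 0, 0, 0], [0, 0, -5.5, 0, 0, 0]]
  ]
}}

```text
clock: 20.4
ee_pos: [0.5678, -0.1378, 0.1688]
tool_rot: [[0.965, 0.261, 0.003], [0.261, -0.965, -0.002], [0.002, 0.003, -1.0]]
force: [0.9, 0.3, -0.5]
width: 0.45
```

```bash
cat > ang.py <<'E'
from h import *
def ang(name,box,yaw,p):
    im=cv2.imread(f'pics/{name}_raw.png'); u0,v0,u1,v1=box
    g=im[v0:v1,u0:u1].min(2).astype(float); m=g.max(); thr=0.5*(m+np.median(g))
    lab=cv2.connectedComponentsWithStats((g>thr).astype(np.uint8)); i=1+np.argmax(lab[2][1:,4])
    x,y,w,h,_=lab[2][i]; pts=[]
    for r in range(y+1,y+h-1):
        c0,c1=max(0,x-3),x+w+3; wgt=np.clip(g[r,c0:c1]-np.median(g[r,c0:c1]),0,None); wgt[wgt<.3*wgt.max()]=0
        pts.append([u0+c0+(wgt*np.arange(c1-c0)).sum()/wgt.sum(), v0+r])
    P=np.array([plane('wrist',a,b,.125,(p,yawR(yaw)))[:2] for a,b in pts]).astype(np.float32)
    vx,vy,_,_=cv2.fitLine(P,cv2.DIST_L2,0,1e-4,1e-4).ravel(); A=np.degrees(np.arctan2(vy,vx))
    print(name,lab[2][i],'  bar-yaw', ((A-yaw+90)%180-90).round(2), 'bar',A%180)
E
python3 -c "
from look import *
from ang import *
look('w6')
d=np.load('pics/w6.npz'); Y=np.degrees(np.arctan2(d['R'][1,0],d['R'][0,0])); print(Y)
ang('w6',(268,200,290,235),Y,d['p'])
rel([.5455,-.0315,.15],180)
rel([.5455,-.0315,.15],15)"
```

```text
20.4 [ 0.5678 -0.1378  0.1688] [ 0.93  0.25 -0.47] [-0.007  0.061 -0.005] 0.45006897092631715 [-3.570e-01  3.290e-01  1.588e+00 -1.000e-03  1.222e+00  9.500e-01]
15.153320055289198
w6 [10 12  3 15 45]   bar-yaw -0.05 bar 15.102504
shift cm [  0.69 -10.8    1.77] turn [ 4.0000e-04  1.9000e-03 -2.8772e+00]
shift cm [  0.69 -10.8    1.77] turn [ 0.0013 -0.0001  0.0026]
```

View pics/w6_raw.png

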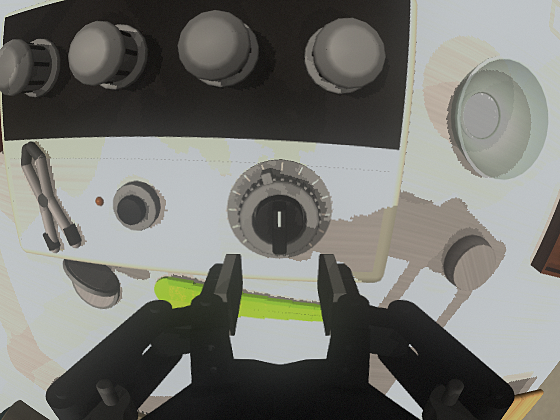

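The bar stayed at 15.1° after release, about 2.4° past first touch. Now over the start button with the gripper shut.

{"api": "apply_moves", "payload": {
  "rows": [
    [[0, -3, 0, 0, 0, 0], [0.3, -6, 0.5, 0, 0, 0], [0.6, -9, 1, 0, 0, 0], [0.7, -10.8, 1.5, 0, 0, 0], [0.7, -10.8, 1.5, 0, 0, 0], [0.7, -10.8, 1.5, 0, 0, 0]]
  ],
  "grip": 0
}}

```text
clock: 21.05
ee_pos: [0.5452, -0.0315, 0.1519]
tool_rot: [[0.965, 0.262, -0.001], [0.262, -0.965, -0.002], [-0.001, 0.001, -1.0]]
force: [-0.9, -0.4, -0.2]
width: 0.002
```

```bash
python3 -c "
from look import *
look('w7')
im=cv2.imread('pics/w7_raw.png')"
```

```text
21.05 [ 0.5452 -0.0315  0.1519] [-0.91 -0.35 -0.15] [ 0.021  0.015 -0.042] 0.001696027784082242 [-0.184  0.29   1.692 -0.002  1.16   1.122]
```

View pics/w7_raw.png

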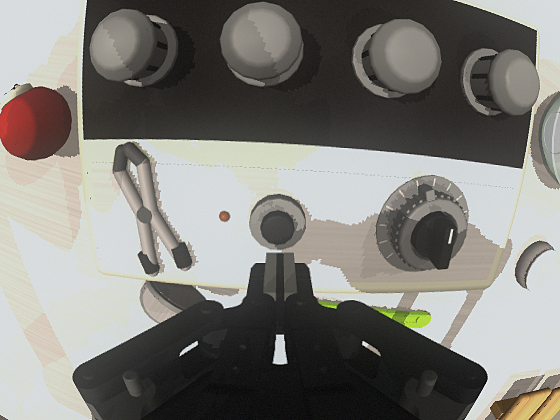

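The button is centred at about (278,228), directly ahead of the closed tips at about (281,255). Checking the offset.

```bash
python3 - <<'E'
from h import *
im=cv2.imread('pics/w7_raw.png'); d=np.load('pics/w7.npz'); pose=(d['p'],d['R'])
m=(im[190:252,245:312].max(2)<85).astype(np.uint8); n,l,s,c=cv2.connectedComponentsWithStats(m); print(s,c+[245,190])
for u,v in [(278,228)]:
    p=plane('wrist',u,v,.106,pose); print(p,d['R'].T@(p-d['p'])*1e3)
for u,v in [(259,228),(297,228),(278,211),(278,246)]: print(d['R'].T@(plane('wrist',u,v,.106,pose)-d['p'])*1e3)
E
```

```text
[[   0    0   67   62 3148]
 [  15    5   10    6   11]
 [  26    4   34   24   86]
 [  13   12    1    1    1]
 [   7   14    6    8    8]
 [  15   20   35   35  899]
 [  60   37    1    1    1]] [[277.98443456 219.2407878 ]
 [264.90909091 197.45454545]
 [290.58139535 201.1627907 ]
 [258.         202.        ]
 [254.5        207.5       ]
 [277.21245829 227.1701891 ]
 [305.         227.        ]]
[ 0.5479529 -0.0289574  0.106    ] [ 3.39347531 -1.80012741 45.90933863]
[  3.3718566  -13.77913484  45.89400849]
[ 3.37639954 10.17296087 45.92471563]
[14.80865111 -1.78297893 45.89329918]
[-9.26811101 -1.82117706 45.92712682]
```

{"api": "apply_moves", "payload": {
  "rows": [
    [[0.3, -0.15, 1.5, 0, 0, 0], [0.3, -0.15, 3, 0, 0, 0], [0.3, -0.15, 4, 0, 0, 0], [0.3, -0.15, 4.3, 0, 0, 0], [0.3, -0.15, 4.3, 0, 0, 0]]
  ]
}}

```text
clock: 21.6
ee_pos: [0.5481, -0.0304, 0.1089]
tool_rot: [[0.965, 0.261, -0.001], [0.261, -0.965, -0.002], [-0.001, 0.001, -1.0]]
force: [0.1, 1.2, 0.1]
width: -0.001
```

{"api": "apply_moves", "payload": {
  "rows": [
    [[0, 0, 0.1, 0, 0, 0], [0, 0, 0.2, 0, 0, 0], [0, 0, 0.3, 0, 0, 0], [0, 0, 0.4, 0, 0, 0], [0, 0, 0.4, 0, 0, 0]]
  ]
}}

```text
clock: 22.1
ee_pos: [0.5484, -0.0305, 0.1053]
tool_rot: [[0.965, 0.261, 0.0], [0.261, -0.965, -0.002], [-0.001, 0.002, -1.0]]
force: [0.1, -0.6, 2.0]
width: -0.0
```

```bash
python3 -c "
from look import *
look('w8')"
```

```text
22.1 [ 0.5484 -0.0305  0.1053] [ 0.15 -0.64  2.  ] [-0.006  0.005  0.044] -0.00036087181283566674 [-0.181  0.338  1.751 -0.002  1.052  1.127]
```

View pics/w8_raw.png

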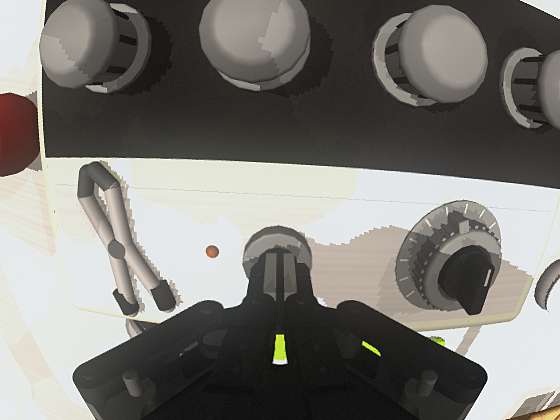

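Contact is at z = 0.105 with 2 N, tips on the button. Pressing about 4.6 mm more.

{"api": "apply_moves", "payload": {
  "rows": [
    [[0, 0, 0.15, 0, 0, 0], [0, 0, 0.3, 0, 0, 0], [0, 0, 0.42, 0, 0, 0], [0, 0, 0.46, 0, 0, 0], [0, 0, 0.46, 0, 0, 0]]
  ]
}}

```text
clock: 22.65
ee_pos: [0.5485, -0.0305, 0.101]
tool_rot: [[0.965, 0.261, 0.0], [0.261, -0.965, -0.002], [-0.0, 0.002, -1.0]]
force: [-1.0, -0.5, 5.5]
width: 0.001
```

5.5 N, about full press. A small extra push should show the bottom.

{"api": "apply_moves", "payload": {
  "rows": [
    [[0, 0, 0.05, 0, 0, 0], [0, 0, 0.08, 0, 0, 0], [0, 0, 0.08, 0, 0, 0]]
  ]
}}

```text
clock: 22.95
ee_pos: [0.5485, -0.0305, 0.101]
tool_rot: [[0.965, 0.261, 0.001], [0.261, -0.965, -0.002], [-0.0, 0.002, -1.0]]
force: [-2.1, 0.3, 8.0]
width: -0.0
```

{"api": "apply_moves", "payload": {
  "rows": [
    [[0, 0, -0.5, 0, 0, 0], [0, 0, -1.5, 0, 0, 0], [0, 0, -4, 0, 0, 0], [0, 0, -7, 0, 0, 0], [0, 0, -10, 0, 0, 0], [0, 0, -10, 0, 0, 0], [0, 0, -10, 0, 0, 0]]
  ]
}}

```text
clock: 23.65
ee_pos: [0.5486, -0.0303, 0.2016]
tool_rot: [[0.965, 0.261, 0.002], [0.261, -0.965, -0.002], [0.001, 0.003, -1.0]]
force: [-0.7, -0.4, -0.9]
width: -0.001
```

```bash
python3 -c "
from look import *
look('w9')
rel([.5678,-.1378,.1688],15.15)"
```

```text
23.65 [ 0.5486 -0.0303  0.2016] [-0.72 -0.43 -0.89] [ 0.024 -0.03  -0.01 ] -0.0014864281505958547 [-0.18   0.255  1.61  -0.002  1.274  1.127]
shift cm [-0.88 10.9   3.2 ] turn [ 0.0018  0.001  -0.0003]
```

View pics/w9_raw.png

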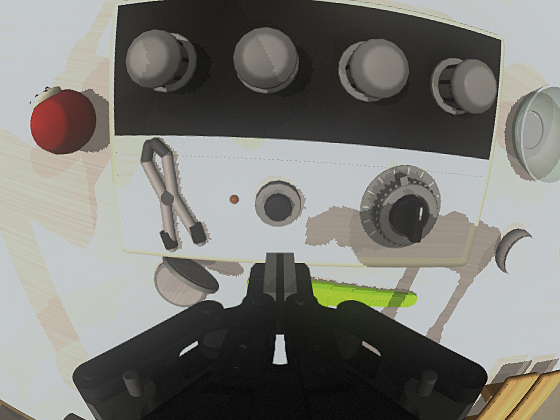

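The button bottomed out at z = 0.101 (8 N, no further travel) and looks up again, and nothing else appears moved. A last check of knob and ring from above.

{"api": "apply_moves", "payload": {
  "rows": [
    [[-0.3, 3, 0.5, 0, 0, 0], [-0.6, 7, 1.5, 0, 0, 0], [-0.9, 10.9, 3.2, 0, 0, 0], [-0.9, 10.9, 3.2, 0, 0, 0], [-0.9, 10.9, 3.2, 0, 0, 0], [-0.9, 10.9, 3.2, 0, 0, 0]]
  ],
  "grip": 0.45
}}

```text
clock: 24.3
ee_pos: [0.567, -0.1369, 0.168]
tool_rot: [[0.965, 0.261, -0.002], [0.261, -0.965, -0.001], [-0.002, 0.0, -1.0]]
force: [0.5, 0.1, 0.2]
width: 0.446
```

```bash
python3 - <<'E'
from look import *
from ang import *
look('w10')
d=np.load('pics/w10.npz'); Y=np.degrees(np.arctan2(d['R'][1,0],d['R'][0,0])); ang('w10',(268,200,290,235),Y,d['p'])
a=cv2.imread('pics/w6_raw.png');b=cv2.imread('pics/w10_raw.png')
cv2.imwrite('pics/cmp.png',cv2.convertScaleAbs(np.hstack([cv2.resize(i[150:270,225:335],None,fx=3.6,fy=3.6,interpolation=cv2.INTER_CUBIC) for i in (a,b)]),alpha=1.5))
E
```

```text
24.3 [ 0.567  -0.1369  0.168 ] [0.51 0.05 0.24] [-0.039  0.014  0.031] 0.4462079179202216 [-3.550e-01  3.310e-01  1.587e+00 -1.000e-03  1.226e+00  9.520e-01]
w10 [12 11  3 16 46]   bar-yaw 0.03 bar 15.169026
```

View pics/cmp.png

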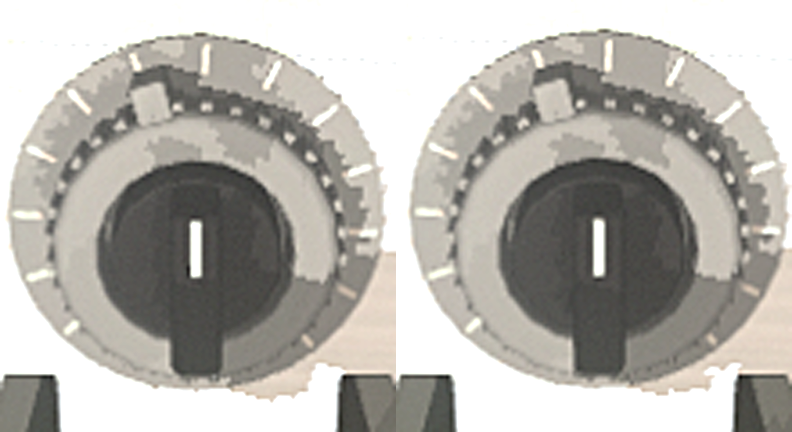

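The knob and ring look the same in both views: bar at 15.2° and tab unchanged against the scale. The arm is clear, so I'm handing in.

```bash
python3 -c "
from plant import hand_in
print(hand_in())"
```

```text
the job is handed in; nothing more can be done
None
```

I turned the inner knob clockwise from about 152° to the soft stop, which I felt at about 17.5° (wrist pointer angle). Then I pressed the start button and let go, and handed in at 24.3 s of the 61 s. `hand_in()` gave no verdict.

- **Knob against the stop:** While gripped, I loaded the stop to about 0.09–0.1 N m above friction, below the 0.22 N m limit. After the first release the knob sprang back 4.5°, to where it might have been barely bearing. I regripped it, loaded it lightly to about 0.045 N m and released again, and it did not move.
- **Start button:** It stopped moving at a tip height of 0.101 m, about 5 mm of travel, with up to 8 N. It looked up again in the picture afterwards.
- **Last checks:** The bar was at 15.2° after the press (15.1° before it), about 2.4° past first touch. The ring tab measured 30° ± 1° throughout. The clamp, daruma, bowl and mirror appeared unmoved. The arm was clear of everything.

**What I could not confirm:** I had no direct reading of the knob-to-stop force; I inferred about 2 N from the wrist-joint torque. The joint and wrist torque readings agreed roughly, but the wrist one was noisy (about ±0.04 N m). The stop's measured stiffness was about 0.015–0.017 N m per degree, against the 0.021 given.

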